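# Load a cast cylinder into the transit carrier and lock the push-to-turn keeper

### The arm

A 7-joint arm with a two-finger parallel gripper is mounted at the origin on a cart in front of the work surface, level with it; the furniture and walls round the work are solid. World frame = base frame: x ahead of the robot, y to its left, z up, the work surface at z = 0. Lengths are in mm, angles in rad, forces in N, time in s.
With the tool pointing down it reaches from about 425 to 875 mm from the base axis. Payload 9.9 kg.
Tool frame: the origin (TCP) lies at the very end of the fingers, on their centre line; the grasp point (between the pads) lies 19 mm behind it; z points along the fingers, y is the line along which they close (so a half turn about z gives the same grasp; the last joint's range is limited). The gripper opens to 85 mm and grips with 20 to 120 N. Pads are 22 mm wide; open, the fingers measure 114 mm over their backs; the gripper's body (76 mm by 85 mm) begins 54 mm behind the grasp point. The pads swing forward as they close: fully open they stand 13 mm farther back than shut.
Start: joints at [1.042, 0.576, 0.025, 1.437, -0.015, 1.129, -0.057], TCP at [290.442, -609.321, 231.289] pointing down, gripper open.
Joint ranges: [-2.76, 2.76], [-0.34, 2.15], [-1.52, 1.57], [0.19, 2.46], [-1.09, 4.23], [0.17, 1.99], [-2.82, 2.82]. Speed limits (rad/s): [2.22, 2.22, 3.01, 3.01, 3.14, 3.14, 3.14].

### API

Orientations are given as [roll, pitch, yaw] about the fixed x, y, z axes, in that order (R = Rz(yaw) Ry(pitch) Rx(roll)).
In Python, from station import sensors, imaging, arm gives the robot as it stands.
- The arm moves only by the tool jog_arm, never from a script. Its argument "commands" is a list of rows, each an object with "linear": the shift along the tool's x, y, z in mm, a list of three; "delta_rot": the turn, a rotation vector about the tool's x, y, z in degrees, a list of three. A call has 1 to 8 rows; each row shifts and turns the commanded pose from where the row before left it, along the tool's axes as they then stand; what a row does not reach is not made up. A row lasts 1/10 s, in which the tool goes at most 50 mm and 8.59 degrees, less where a joint would pass 70% of its speed; a pose out of reach is approached as far as the arm can. A call is refused whole if a number of a shift passes 50 or a number of a turn 8.59, either way. A call with a gripper value outside its range is refused whole. "claw" is the finger opening in mm, from 0 to 85.4, set as the call begins (left out, the last holds). The fingers move at their own pace and stop on an object; "squeeze" is the grip in N (left out, the last holds). Time passes only in rows, so rows that do not move let the fingers close. It gives the time, the measured TCP pose, the force, the opening and the grip force at its end, in the units of the state.
- sensors.observe(): the state, without advancing time (a new reading comes with each control period).
- imaging.capture(name): name is "scene" or "top" or "wrist"; returns (picture, depth): 384x512x3 uint8, blue, green, red; 384x512 float32, mm along the optical axis (not along the pixel's ray), 0 where there is no reading.
- imaging.camera_model(name): a dict with "vertical_fov" (degrees; the focal length in pixels is half the picture's height over the tangent of half this angle, whatever the lens; pixels are square), "cx", "cy" (the principal point, pixels), "k1" (the pictures are not rectified: a ray, as slopes to the right and down, at radius r is drawn at 1 + k1 r^2 times it, then the intrinsics apply), "extrinsics" (4x4, takes a point from world to camera coordinates); the wrist camera has in their place "mount" (4x4, takes a point from camera to tool coordinates, whose origin is the TCP and whose axes are the flange's). Camera axes: x right, y down, z forward; pixel columns grow to the right and rows downward; lengths in mm; the calibration is good to about 2 mm. A picture is of the moment at which its call begins: read the wrist's pose just before it. camera_model takes no time and is no camera call.
- arm.finish_job(): hands the job in; it is judged then, once.
Trained networks look in the newest picture that a camera, given by its name, has taken for a name from the list of things; names that differ only in an ending like _2 or _b are one class to them, and where a whole thing is asked for, a point or a joint stands for the part that bears it (a point fixed in the world has none). Each returns a list of dicts, best first, with "conf" (0 to 1); they miss things now and then, are a little off and sometimes report something else, mostly with a low value. They report only what shows in the picture. A call takes as long as a camera call. They do not tell look-alikes from the thing itself.
- imaging.regions_of(camera, thing): "region" (384x512 bool, what is visible of it) and "at" ([column, row] in pixels, amid what is visible of it).
The state is a dict: "time": time; "q": joint angles; "dq": joint speeds; "tau": joint torques, N m; "tool_pos": TCP position; "tcp_rot": TCP orientation; "ft_force": force on the tool from outside, world axes, zero at the start; "ft_torque": the same for the moment, N m; "finger_gap": opening from 0.0 (shut) to 1.0 (fully open); "grip_force": force on a finger pad.
Only numpy, scipy, OpenCV 4.12 (cv2) and the standard library are available. Lean on these libraries where they do the work, as an engineer would, in place of code of your own. Each camera call takes 0.05 s, during which the arm holds its last target. There are 200 camera calls.

### The job

Load the short cast cylinder from the drying rack into the free bay of the transit carrier. Push the carrier's knob in before you turn it (do not force it), swing the keeper bar clear and let the knob spring up locked there, lay the cylinder gently down in its V-blocks (the plaster chips if it is dropped), then push and turn the knob back so that the bar lies over both cylinders again and the knob has sprung up, locked. Leave the cylinder that is already in the carrier, the long one on the rack and everything else where they are.

Things in the scene. Friction and masses are not known exactly. Their poses are not given: they have to be found in the camera images.
- carrier: varnished wooden carrier 110 x 296 mm, standing fast; origin under its centre at bench height, y along its length. Two bays in line along y, each two V-blocks (64 wide, 42 high, 14 thick, 60 mm apart, open between) and an outer end board 62 mm high. In the middle a slotted steel sleeve (41 mm diameter) carries keeper bar (pads' underside z 81, top z 92 mm) and knob (top z 138 mm)
- bay_free (a point): point on the axis of a cylinder lying in the free bay, at its middle: 80 mm from the knob's axis towards the carrier's +y end, 54 mm above the bench; axes as the carrier's, so the cylinder must lie along y. It has 10 mm of play towards the knob and 6 mm outwards. The base board's top is 36 mm below this point
- bay_held (a point): the same point of the other bay, 80 mm towards -y, where cast_held lies
- keeper (a joint): turn of the keeper bar (steel, 144 x 18 mm) with the knob about the upright axis, rad: 0 = along the carrier, over the inner ends of both cylinders, 3 mm above them; grows anticlockwise from above to 1.31, where the bar lies across the carrier, clear of the bays. A cross pin locks it in a slot at these two positions (0.07 rad play either way); it cannot turn until the knob is pushed in
- knob (a joint): how far the knob is pushed down, m: 0 = sprung up; pushed in 7.5 mm or more the bar can turn, 11.5 mm is the stop. The spring resists with 4 N at first, 12 N at the stop, and lifts the knob again where the bar stands at one of its two locked positions; between them it stays 7.5 mm in. Forcing it round while up counts as damage
- knob_grip (a point): grip point on the knob's upright axis, 126 mm above the bench when up; moves with the knob. The knob is a black bar grip 64 long, 20 wide, 28 mm high (12 above, 16 below this point), in line with the keeper bar: the point's y axis runs along the 64 mm, so grip across x. Nothing stands beside it down to 34 mm below this point
- rack: varnished wooden drying rack 150 x 190 mm, fixed; origin under its centre at bench height. Two upright notched boards, 52 mm high, 14 mm thick, 68 mm apart, open between. Two cylinders lie along its x axis in shallow V-notches at y = +46 and -46 mm, their axes 68 mm above the bench; which lies on which side varies
- cast_short: plaster cylinder to be loaded, 48 mm diameter, 100 mm long, about 0.3 kg; origin at its centre, x along its axis. It lies loose on the rack
- cast_long: plaster cylinder 48 mm diameter, 150 mm long, beside it on the rack; origin at its centre, x along its axis. Stays there
- cast_held: plaster cylinder 48 mm diameter, 100 mm long, already in the carrier under the keeper; origin at its centre, x along its axis. Stays there
- pot: pigment pot, 42 mm diameter, 56 mm high, standing between carrier and rack; origin under its centre. Leave it
- cube: cast sample cube, 45 mm, standing between carrier and rack; origin under its centre. Leave it
- cup: plastic cup, 95 mm diameter, 88 mm high, behind the work; origin under its centre. Leave it
There are look-alikes about, which are no part of the job. What is shaped like the cast_short but red is not meant.

How it is judged (in metres and radians):
On the way, in this order (a step that is already met when the one before it is completed fails the run):
1. the keeper bar stands clear of both bays and the knob has sprung up, locked (value of joint keeper above 1.18 rad and value of joint knob below 0.002 m), for 0.2 s.
2. the short cylinder lies in the free bay (horizontal distance between cast_short and bay_free below 0.014 m and z of cast_short in the frame of bay_free below 0.004 m and angle between the x axis of cast_short and the y axis of carrier, either way round below 0.08 rad), for 0.2 s.
At the end, for the whole second after the job is handed in: Short cylinder at rest in the free bay (within 14 mm of its middle, 4 mm of seated height, 0.08 rad of its line); keeper below 0.13 rad, knob under 2 mm in; cast_held within 14 mm of its bay and seated (4 mm); long cylinder moved under 20 mm, pot, cube and cup under 30 mm (all of step 2 and z of cast_short in the frame of bay_free above -0.004 m and linear speed of cast_short below 0.02 m/s and value of joint keeper below 0.13 rad and value of joint knob below 0.002 m and horizontal distance between cast_held and bay_held below 0.014 m and z of cast_held in the frame of bay_held below 0.004 m and distance of cast_long from where it was at the start of the episode below 0.02 m and distance of each of pot, cube, cup from where it was at the start of the episode below 0.03 m); the robot touches nothing.
It fails at once if the short cylinder is dropped (faster than 0.35 m/s while not held) or slammed into the carrier (over 100 N) ((linear speed of cast_short above 0.35 m/s and contact force between the fingers and cast_short below 0.1 N) or contact force between cast_short and carrier above 100 N).
It fails at once if the long cylinder is moved (distance of cast_long from where it was at the start of the episode above 0.03 m).
It fails at once if the cylinder already in the carrier is taken out (distance between cast_held and bay_held above 0.03 m).
It fails at once if a bystander is knocked away (distance of any of pot, cube, cup from where it was at the start of the episode above 0.04 m).
It fails at once if the bar is forced past its lock without the knob pushed in (value of joint keeper between 0.22 and 1.09 rad and value of joint knob below 0.005 m).
It also fails if it takes over 72 s, if anything falls off the work surface, if the arm or the gripper's body presses on something with over 40 N, if the wrist force passes 120 N, or if a joint passes its speed limit or range.

## Working session

There is one attempt and no reset: what is moved stays moved. The work goes in short steps, Python scripts to look and compute and a tool call to move; the robot and the scene stay as the last step left them, time stands still between calls to the robot, and variables do not carry over. Pictures are saved under pics/ and viewed, at most 10 in all, crops included, and the job is handed in when it is done.

Besides the shell and the picture viewer there is one more tool, called after "Emit:" as a command line: name --argument value ..., lists and objects as JSON in quotes. jog_arm: Moves the arm, as the interface text tells. Its arguments: {"type":"object","properties":{"commands":{"type":"array"},"claw":{"type":"number"},"squeeze":{"type":"number"}},"required":["commands"]}

```bash
mkdir -p pics; ls
cat > h.py <<'E'
import numpy as np, cv2
from scipy.spatial.transform import Rotation as R
from station import sensors, imaging, arm
def cap(n,save=None):
    s=sensors.observe(); p,d=imaging.capture(n)
    if save: cv2.imwrite('pics/'+save+'.png',p)
    return s,p,d
def cloud(n,s,d):
    m=imaging.camera_model(n); h,w=d.shape
    f=h/2/np.tan(np.radians(m['vertical_fov'])/2)
    K=np.array([[f,0,m['cx']],[0,f,m['cy']],[0,0,1.]])
    u,v=np.meshgrid(np.arange(w),np.arange(h))
    pts=cv2.undistortPoints(np.stack([u,v],-1).reshape(-1,1,2).astype(float),K,np.array([m['k1'],0,0,0.])).reshape(h,w,2)
    P=np.concatenate([pts*d[...,None],d[...,None]],-1)
    if 'mount' in m:
        M=np.array(m['mount']); T=np.eye(4); T[:3,:3]=R.from_euler('xyz',s['tcp_rot']).as_matrix(); T[:3,3]=s['tool_pos']; M=T@M
    else: M=np.linalg.inv(np.array(m['extrinsics']))
    W=P@M[:3,:3].T+M[:3,3]; W[d<=0]=np.nan
    return W
E
python3 - <<'E'
from h import *
print(sensors.observe())
out=[]
for c in ('top','scene'):
    s,p,d=cap(c,c); W=cloud(c,s,d); np.save(c+'.npy',W)
    for t in ['cast_short','cast_long','cast_held','knob','keeper','pot','cube','cup','rack','carrier']:
        for r in imaging.regions_of(c,t)[:3]:
            q=W[r['region']]; q=q[~np.isnan(q[:,0])]
            print(c,t,round(r['conf'],2),np.round(r['at']),len(q),np.round(np.median(q,0)) if len(q) else '', np.round(np.percentile(q,[2,98],axis=0)).tolist() if len(q) else '')
    out.append(p)
E
```

```text
pics
{'time': 0.0, 'q': array([ 1.0421826 ,  0.57653728,  0.02481277,  1.43791253, -0.01499322,
        1.12898849, -0.05648209]), 'dq': array([-6.47401110e-04, -6.56332615e-04,  3.78124673e-04, -1.93319563e-03,
       -1.82278123e-04, -7.16552700e-05, -1.55173009e-03]), 'tau': array([ 5.86716960e-04, -7.65763164e+01,  2.25078531e+00, -2.85970581e+01,
        1.53982179e-02,  1.28751647e-02,  5.55609199e-05]), 'tool_pos': array([ 290.27053295, -608.89853944,  230.43687735]), 'tcp_rot': array([-3.13993279e+00,  7.60844250e-05,  4.44894912e-01]), 'ft_force': array([ 0.72144622, -0.69235932,  0.58419145]), 'ft_torque': array([-0.0517491 , -0.0143622 , -0.00073005]), 'grip_force': 0.0, 'finger_gap': 1.0001583000969954}
top cast_short 0.89 [305. 217.] 669 [ 585. -198.   86.] [[539.0, -234.0, 4.0], [632.0, -166.0, 93.0]]
top cast_short 0.76 [393. 231.] 600 [ 554. -445.   42.] [[508.0, -478.0, 0.0], [600.0, -421.0, 49.0]]
top cast_long 0.87 [341. 236.] 1045 [ 542. -279.   86.] [[474.0, -325.0, 1.0], [615.0, -238.0, 93.0]]
top cast_held 0.59 [182. 253.] 483 [504. 135.  73.] [[478.0, 97.0, 57
[... 1530 characters left out ...]
.0, 3.0], [596.0, 288.0, 140.0]]
scene keeper 0.52 [306. 178.] 676 [ 534. -266.   82.] [[470.0, -315.0, 48.0], [617.0, -235.0, 94.0]]
scene pot 0.8 [256. 235.] 328 [544.  -4.  44.] [[530.0, -32.0, 5.0], [566.0, 4.0, 58.0]]
scene cube 0.55 [280. 186.] 486 [ 576. -187.   83.] [[534.0, -219.0, 55.0], [634.0, -163.0, 94.0]]
scene cup 0.57 [192. 208.] 1131 [747.  14.  59.] [[708.0, -36.0, 5.0], [795.0, 51.0, 90.0]]
scene rack 0.95 [281. 200.] 823 [ 561. -188.   34.] [[486.0, -306.0, 7.0], [660.0, -131.0, 54.0]]
scene rack 0.52 [258. 234.] 327 [545.  -4.  45.] [[530.0, -32.0, 6.0], [566.0, 4.0, 58.0]]
scene carrier 0.55 [207. 305.] 5421 [523. 252.  21.] [[452.0, 99.0, 10.0], [604.0, 372.0, 139.0]]
```

```bash
python3 -c "
import cv2,numpy as np
a=cv2.imread('pics/top.png');b=cv2.imread('pics/scene.png')
cv2.imwrite('pics/both.png',cv2.resize(np.hstack([a,b]),(800,300)))"
```

```text
(no output)
```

View pics/top.png

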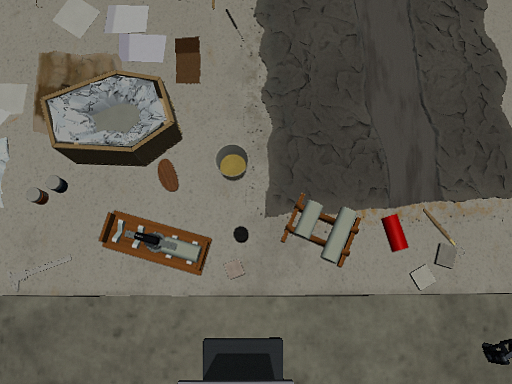

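View pics/scene.png

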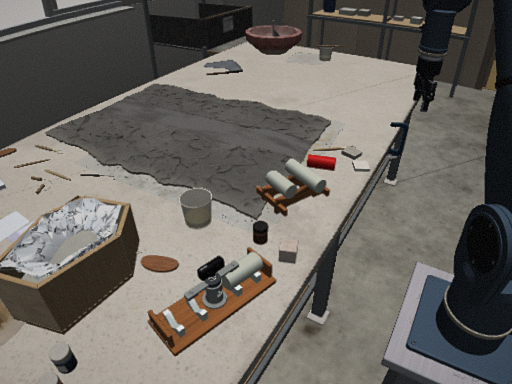

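The top view shows the carrier at px (155,243) with the knob at (146,236), the held cylinder on its right and the free bay on its left. The rack is at (319,235), with the short cast at (308,217) and the long one at (341,236). The red decoy is at (395,232).

Run:
```python
from h import *
for c in ('top','scene'):
    W=np.load(c+'.npy').reshape(-1,3); W=W[~np.isnan(W[:,0])]
    def box(x0,x1,y0,y1,z0,z1): 
        m=(W[:,0]>x0)&(W[:,0]<x1)&(W[:,1]>y0)&(W[:,1]<y1)&(W[:,2]>z0)&(W[:,2]<z1); return W[m]
    def rect(n,q):
        r=cv2.minAreaRect(q[:,:2].astype(np.float32)); ctr=q[:,:2].mean(0)
        v=np.linalg.svd(q[:,:2]-ctr,full_matrices=False)[2][0]
        print(c,n,len(q),np.round(r[0],1),np.round(r[1],1),round(r[2],1),'pca',round(np.degrees(np.arctan2(v[1],v[0])),1),np.round(q[:,2].max(),1),np.round(ctr,1))
    rect('knob',box(490,570,170,270,126,145))
    rect('bar',box(480,590,130,310,84,98))
    rect('carrier',box(440,620,60,390,12,66))
    rect('held',box(460,560,90,200,66,83))
    rect('short',box(530,645,-236,-150,80,100))
    rect('long',box(460,625,-330,-237,80,100))
    rect('rackboards',box(440,680,-360,-120,30,57))
    rect('foilbox',box(610,900,90,460,20,300))
    rect('cup',box(690,820,-60,80,20,120))
```

```text
top knob 195 [530.7 223. ] [64.3 20. ] 75.0 pca -105.0 141.8 [530.2 221.9]
top bar 239 [531.3 224.9] [140.6  36.8] 66.8 pca 75.1 96.4 [528.6 218.1]
top carrier 3167 [531.1 224.6] [295.1 110.6] 73.6 pca -106.6 65.9 [533.3 236.4]
top held 445 [507.  145.8] [98.3 43.8] 73.4 pca -105.7 80.9 [505.5 138.9]
top short 531 [ 586.2 -199.8] [42.8 99.8] 65.1 pca 155.8 95.4 [ 585.4 -199.3]
top long 806 [ 544.9 -281.3] [ 41.7 150.6] 65.7 pca 156.3 96.4 [ 544.5 -281.2]
top rackboards 785 [ 563.8 -240.5] [190.6 151.7] 65.9 pca 65.2 56.7 [ 561.7 -240.3]
top foilbox 6016 [755.9 309.8] [300.3 288.1] 90.0 pca -87.0 173.9 [822.2 321.9]
top cup 725 [752.5   9.1] [93.5 94.2] 47.6 pca -171.9 91.5 [761.7  11. ]
scene knob 291 [530.8 225.3] [64.3 20.2] 74.2 pca 73.6 142.1 [529.  227.4]
scene bar 514 [526.4 225.6] [144.2  29.4] 74.5 pca 74.8 96.4 [528.9 228.2]
scene carrier 4493 [531.3 224.6] [296.3 112.4] 73.7 pca 68.1 66.0 [522.3 252.8]
scene held 489 [505.7 140.8] [110.3  42.9] 72.7 pca 78.2 81.2 [499.3 145.8]
scene short 283 [ 586.7 -199.2] [ 40.8 103.9] 65.5 pca 158.1 95.0 [ 583.6 -193. ]
scene long 379 [ 544.5 -279.7] [ 39.5 153.7] 64.7 pca 157.1 96.1 [ 540.5 -274. ]
scene rackboards 576 [ 564.4 -238. ] [187.  152.5] 64.7 pca -134.3 57.0 [ 564.8 -199.6]
scene foilbox 7209 [755.  309.6] [300.7 289.9] 90.0 pca 102.8 172.2 [800.2 339.4]
scene cup 1013 [751.8   8.1] [92.  96.5] 37.1 pca 133.0 92.2 [750.8   8.2]
```

```bash
cat > plan.py <<'E'
# usage: plan.py rows x y z yawdeg [rows x y z yaw ...]  -> rows in tool axes from the measured pose
import sys,json
from h import *
s=sensors.observe(); p=np.array(s['tool_pos']); r,pi_,y=s['tcp_rot']; y=np.degrees(y)
print('t',round(s['time'],2),'pos',np.round(p,1),'yaw',round(y,2),'tilt',np.round(np.degrees([r,pi_]),2))
a=list(map(float,sys.argv[1:])); out=[]
for i in range(0,len(a),5):
    n=int(a[i]); t=np.array(a[i+1:i+4]); dy=(a[i+4]-y+180)%360-180
    if i==0: y0=y
    tgt=y+dy
    for k in range(n):
        st=(t-p)/(n-k); th=np.radians(y)
        l=[np.cos(th)*st[0]+np.sin(th)*st[1], np.sin(th)*st[0]-np.cos(th)*st[1], -st[2]]
        l=[round(v*2)/2 for v in l]; dr=round((tgt-y)/(n-k),1)
        p=p+np.array([np.cos(th)*l[0]+np.sin(th)*l[1], np.sin(th)*l[0]-np.cos(th)*l[1], -l[2]]); y+=dr
        out.append({"linear":l,"delta_rot":[0,0,-dr]})
for i in range(0,len(out),8): print(json.dumps(out[i:i+8]))
E
python3 plan.py 10 470 -250 230 50 14 531 225 200 75
```

```text
t 1.1 pos [ 290.5 -609.3  231.3] yaw 25.49 tilt [180.  -0.]
[{"linear": [31.5, -24.5, 0.0], "delta_rot": [0, 0, -2.5]}, {"linear": [32.5, -23.5, 0.0], "delta_rot": [0, 0, -2.4]}, {"linear": [33.5, -22.0, 0.0], "delta_rot": [0, 0, -2.5]}, {"linear": [34.5, -20.5, 0.0], "delta_rot": [0, 0, -2.4]}, {"linear": [35.5, -19.0, 0.0], "delta_rot": [0, 0, -2.5]}, {"linear": [36.5, -17.5, 0.5], "delta_rot": [0, 0, -2.4]}, {"linear": [37.0, -16.0, 0.0], "delta_rot": [0, 0, -2.5]}, {"linear": [37.5, -14.0, 0.5], "delta_rot": [0, 0, -2.4]}]
[{"linear": [38.0, -12.5, 0.0], "delta_rot": [0, 0, -2.5]}, {"linear": [39.0, -11.0, 0.5], "delta_rot": [0, 0, -2.4]}, {"linear": [29.0, -18.5, 2.0], "delta_rot": [0, 0, -1.8]}, {"linear": [29.5, -17.5, 2.0], "delta_rot": [0, 0, -1.8]}, {"linear": [30.0, -16.5, 2.0], "delta_rot": [0, 0, -1.8]}, {"linear": [30.5, -15.5, 2.0], "delta_rot": [0, 0, -1.8]}, {"linear": [31.0, -14.5, 2.0], "delta_rot": [0, 0, -1.8]}, {"linear": [31.0, -14.0, 2.0], "delta_rot": [0, 0, -1.8]}]
[{"linear": [31.5, -13.0, 2.0], "delta_rot": [0, 0, -1.8]}, {"linear": [32.0, -12.0, 2.5], "delta_rot": [0, 0, -1.8]}, {"linear": [32.5, -10.5, 2.0], "delta_rot": [0, 0, -1.8]}, {"linear": [33.0, -9.5, 2.5], "delta_rot": [0, 0, -1.8]}, {"linear": [33.0, -8.5, 2.0], "delta_rot": [0, 0, -1.8]}, {"linear": [33.5, -8.0, 2.5], "delta_rot": [0, 0, -1.7]}, {"linear": [33.5, -6.5, 2.0], "delta_rot": [0, 0, -1.8]}, {"linear": [33.5, -6.0, 2.5], "delta_rot": [0, 0, -1.7]}]
```

Emit:
jog_arm --commands '[{"linear":[32,-24,0],"delta_rot":[0,0,-2.5]},{"linear":[33,-23,0],"delta_rot":[0,0,-2.5]},{"linear":[34,-22,0],"delta_rot":[0,0,-2.5]},{"linear":[35,-20,0],"delta_rot":[0,0,-2.5]},{"linear":[36,-19,0],"delta_rot":[0,0,-2.5]},{"linear":[37,-17,0],"delta_rot":[0,0,-2.5]},{"linear":[37,-16,0],"delta_rot":[0,0,-2.5]},{"linear":[38,-14,0],"delta_rot":[0,0,-2.5]}]' --claw 60

```text
time: 1.9
tool_pos: [437.5, -319.7, 231.6]
tcp_rot: [3.141, -0.0, 0.796]
ft_force: [0.4, -0.8, 0.9]
finger_gap: 0.706
grip_force: 0.0
```

Emit:
jog_arm --commands '[{"linear":[38,-12,0],"delta_rot":[0,0,-2.5]},{"linear":[39,-11,0],"delta_rot":[0,0,-2.5]},{"linear":[29,-18,2],"delta_rot":[0,0,-1.8]},{"linear":[30,-18,2],"delta_rot":[0,0,-1.8]},{"linear":[30,-16,2],"delta_rot":[0,0,-1.8]},{"linear":[31,-15,2],"delta_rot":[0,0,-1.8]},{"linear":[31,-14,2],"delta_rot":[0,0,-1.8]},{"linear":[31,-14,2],"delta_rot":[0,0,-1.8]}]'

```text
time: 2.7
tool_pos: [499.9, -44.2, 219.5]
tcp_rot: [3.141, -0.0, 1.071]
ft_force: [0.2, -0.4, 0.2]
finger_gap: 0.706
grip_force: 0.0
```

Emit:
jog_arm --commands '[{"linear":[32,-13,2],"delta_rot":[0,0,-1.8]},{"linear":[32,-12,2],"delta_rot":[0,0,-1.8]},{"linear":[32,-11,2],"delta_rot":[0,0,-1.8]},{"linear":[33,-10,2],"delta_rot":[0,0,-1.8]},{"linear":[33,-8,2],"delta_rot":[0,0,-1.8]},{"linear":[33,-8,2],"delta_rot":[0,0,-1.8]},{"linear":[33,-7,2],"delta_rot":[0,0,-1.8]},{"linear":[33,-6,2],"delta_rot":[0,0,-1.8]}]'

```text
time: 3.5
tool_pos: [530.2, 226.4, 203.4]
tcp_rot: [3.141, -0.0, 1.322]
ft_force: [0.3, 0.2, 0.3]
finger_gap: 0.706
grip_force: 0.0
```

```bash
python3 - <<'E'
from h import *
s,p,d=cap('wrist','w1'); W=cloud('wrist',s,d).reshape(-1,3); W=W[~np.isnan(W[:,0])]
print(len(W),W.min(0),W.max(0))
q=W[(abs(W[:,0]-531)<50)&(abs(W[:,1]-225)<60)&(W[:,2]>125)&(W[:,2]<150)]
print(len(q), np.percentile(q[:,2],[5,50,95]) if len(q) else '')
if len(q)>20: print(cv2.minAreaRect(q[:,:2].astype(np.float32)))
E
python3 plan.py 6 531 224.5 110 74.5
```

```text
195893 [ -805.27969183 -1036.83714227  -850.56431825] [847.90401051 858.67259559 296.27809385]
1830 [132.04866428 136.60498557 138.11341673]
((532.1646118164062, 224.00750732421875), (62.946834564208984, 19.625282287597656), 75.42513275146484)
t 3.55 pos [529.6 233.3 203.2] yaw 76.2 tilt [-179.95   -0.27]
[{"linear": [-1.5, 0.5, 15.5], "delta_rot": [0, 0, 0.3]}, {"linear": [-1.5, 0.5, 15.5], "delta_rot": [0, 0, 0.3]}, {"linear": [-1.5, 0.5, 15.5], "delta_rot": [0, 0, 0.3]}, {"linear": [-1.0, 0.5, 15.5], "delta_rot": [0, 0, 0.3]}, {"linear": [-1.5, 1.0, 15.5], "delta_rot": [0, 0, 0.2]}, {"linear": [-1.0, 0.5, 15.5], "delta_rot": [0, 0, 0.3]}]
```

View pics/w1.png

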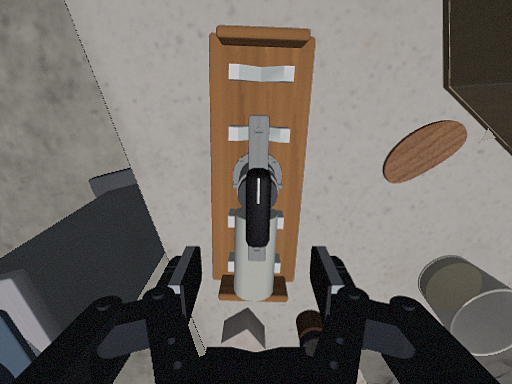

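The wrist view shows the knob upright at px (259,207), in line with the carrier. The open fingers straddle it with room to spare.

Emit:
jog_arm --commands '[{"linear":[-4,2,20],"delta_rot":[0,0,0.8]},{"linear":[-4,2,20],"delta_rot":[0,0,0.8]},{"linear":[0,0,20],"delta_rot":[0,0,0]},{"linear":[0,0,20],"delta_rot":[0,0,0]},{"linear":[0,0,13],"delta_rot":[0,0,0]},{"linear":[0,0,0],"delta_rot":[0,0,0]},{"linear":[0,0,0],"delta_rot":[0,0,0]}]'

```text
time: 4.25
tool_pos: [532.1, 216.4, 110.7]
tcp_rot: [3.141, -0.0, 1.293]
ft_force: [0.5, 0.3, 0.0]
finger_gap: 0.702
grip_force: 0.0
```

Emit:
jog_arm --commands '[{"linear":[0,0,0],"delta_rot":[0,0,0]},{"linear":[0,0,0],"delta_rot":[0,0,0]},{"linear":[0,0,0],"delta_rot":[0,0,0]},{"linear":[0,0,0],"delta_rot":[0,0,0]},{"linear":[0,0,0],"delta_rot":[0,0,0]},{"linear":[0,0,0],"delta_rot":[0,0,0]}]' --claw 10 --squeeze 60

```text
time: 4.85
tool_pos: [530.0, 217.0, 110.6]
tcp_rot: [-3.139, 0.001, 1.294]
ft_force: [-8.5, 2.0, 3.2]
finger_gap: 0.221
grip_force: 61.4
```

Emit:
jog_arm --commands '[{"linear":[0,0,0],"delta_rot":[0,0,0]},{"linear":[0,0,0],"delta_rot":[0,0,0]},{"linear":[0,0,0],"delta_rot":[0,0,0]},{"linear":[3.5,-1.5,0],"delta_rot":[0,0,-0.5]},{"linear":[4,-1.5,0],"delta_rot":[0,0,0]},{"linear":[0,0,0],"delta_rot":[0,0,0]},{"linear":[0,0,0],"delta_rot":[0,0,0]}]' --claw 40

```text
time: 5.55
tool_pos: [531.0, 224.6, 110.3]
tcp_rot: [-3.142, -0.0, 1.302]
ft_force: [-0.1, -0.0, 0.5]
finger_gap: 0.467
grip_force: 0.0
```

Emit:
jog_arm --commands '[{"linear":[0,0,0],"delta_rot":[0,0,0]},{"linear":[0,0,0],"delta_rot":[0,0,0]},{"linear":[0,0,0],"delta_rot":[0,0,0]},{"linear":[0,0,0],"delta_rot":[0,0,0]},{"linear":[0,0,0],"delta_rot":[0,0,0]}]' --claw 10 --squeeze 60

```text
time: 6.05
tool_pos: [531.4, 224.1, 110.5]
tcp_rot: [3.141, -0.0, 1.301]
ft_force: [2.0, -1.3, 2.4]
finger_gap: 0.222
grip_force: 61.7
```

Centred. Now push in about 10 mm.

Emit:
jog_arm --commands '[{"linear":[0,0,3],"delta_rot":[0,0,0]},{"linear":[0,0,3],"delta_rot":[0,0,0]},{"linear":[0,0,2],"delta_rot":[0,0,0]},{"linear":[0,0,2],"delta_rot":[0,0,0]},{"linear":[0,0,0],"delta_rot":[0,0,0]},{"linear":[0,0,0],"delta_rot":[0,0,0]}]'

```text
time: 6.65
tool_pos: [531.5, 224.1, 100.8]
tcp_rot: [3.141, -0.0, 1.301]
ft_force: [0.9, -2.7, 9.7]
finger_gap: 0.223
grip_force: 62.8
```

Emit:
jog_arm --commands '[{"linear":[0,0,1],"delta_rot":[0,0,0]},{"linear":[0,0,1],"delta_rot":[0,0,0]},{"linear":[0,0,0],"delta_rot":[0,0,0]},{"linear":[0,0,0],"delta_rot":[0,0,0]}]'

```text
time: 7.05
tool_pos: [531.5, 224.1, 99.0]
tcp_rot: [3.141, -0.0, 1.301]
ft_force: [0.6, -2.8, 11.9]
finger_gap: 0.229
grip_force: 63.1
```

Emit:
jog_arm --commands '[{"linear":[0,0,0],"delta_rot":[0,0,-3]},{"linear":[0,0,0],"delta_rot":[0,0,-3]},{"linear":[0,0,0],"delta_rot":[0,0,-4]},{"linear":[0,0,0],"delta_rot":[0,0,0]}]'

```text
time: 7.45
tool_pos: [531.6, 224.1, 99.0]
tcp_rot: [3.14, -0.0, 1.478]
ft_force: [0.1, -2.9, 11.6]
finger_gap: 0.226
grip_force: 62.9
```

Emit:
jog_arm --commands '[{"linear":[0,0,0],"delta_rot":[0,0,-6]},{"linear":[0,0,0],"delta_rot":[0,0,-6]},{"linear":[0,0,0],"delta_rot":[0,0,-6]},{"linear":[0,0,0],"delta_rot":[0,0,-6]},{"linear":[0,0,0],"delta_rot":[0,0,-6]},{"linear":[0,0,0],"delta_rot":[0,0,-6]},{"linear":[0,0,0],"delta_rot":[0,0,-6]},{"linear":[0,0,0],"delta_rot":[0,0,-6]}]'

```text
time: 8.25
tool_pos: [532.0, 224.2, 99.1]
tcp_rot: [3.14, 0.001, 2.318]
ft_force: [2.0, -1.7, 11.5]
finger_gap: 0.224
grip_force: 62.9
```

Emit:
jog_arm --commands '[{"linear":[0,0,0],"delta_rot":[0,0,-5]},{"linear":[0,0,0],"delta_rot":[0,0,-5]},{"linear":[0,0,0],"delta_rot":[0,0,-5]},{"linear":[0,0,0],"delta_rot":[0,0,-1]},{"linear":[0,0,0],"delta_rot":[0,0,0]},{"linear":[0,0,0],"delta_rot":[0,0,0]}]'

```text
time: 8.85
tool_pos: [532.1, 224.4, 99.1]
tcp_rot: [3.14, 0.002, 2.593]
ft_force: [2.1, -1.1, 10.2]
finger_gap: 0.221
grip_force: 62.9
```

```bash
python3 -c "
from h import *
s=sensors.observe();print(s['ft_torque'],s['tcp_rot'],s['tool_pos'])"
```

```text
[-0.6690704  -0.34254099  0.01289251] [3.14006348e+00 1.66463808e-03 2.59290043e+00] [532.13298413 224.35564059  99.12956866]
```

Emit:
jog_arm --commands '[{"linear":[0,0,-3],"delta_rot":[0,0,0]},{"linear":[0,0,-3],"delta_rot":[0,0,0]},{"linear":[0,0,-3],"delta_rot":[0,0,0]},{"linear":[0,0,-2.5],"delta_rot":[0,0,0]},{"linear":[0,0,0],"delta_rot":[0,0,0]},{"linear":[0,0,0],"delta_rot":[0,0,0]}]'

```text
time: 9.45
tool_pos: [532.0, 224.3, 110.0]
tcp_rot: [3.14, 0.001, 2.593]
ft_force: [5.7, -0.6, 4.4]
finger_gap: 0.22
grip_force: 61.9
```

Emit:
jog_arm --commands '[{"linear":[0,0,0],"delta_rot":[0,0,0]},{"linear":[0,0,0],"delta_rot":[0,0,0]},{"linear":[0,0,0],"delta_rot":[0,0,0]},{"linear":[0,0,0],"delta_rot":[0,0,0]},{"linear":[0,0,-20],"delta_rot":[0,0,0]},{"linear":[0,0,-40],"delta_rot":[0,0,0]},{"linear":[0,0,-40],"delta_rot":[0,0,0]},{"linear":[0,0,0],"delta_rot":[0,0,0]}]' --claw 60

```text
time: 10.25
tool_pos: [532.7, 226.3, 214.7]
tcp_rot: [3.135, 0.004, 2.594]
ft_force: [-0.5, -0.6, 0.3]
finger_gap: 0.704
grip_force: 0.0
```

```bash
python3 - <<'E'
from h import *
s,p,d=cap('top'); W=cloud('top',s,d).reshape(-1,3)
s,p,d=cap('wrist','w2'); 
for W in (W,cloud('wrist',s,d).reshape(-1,3)):
  q=W[(abs(W[:,0]-531)<42)&(abs(W[:,1]-225)<42)&(W[:,2]>122)&(W[:,2]<150)]
  b=W[(abs(W[:,0]-531)<80)&(abs(W[:,1]-225)<60)&(W[:,2]>84)&(W[:,2]<96)]
  if len(q)>5: print(len(q),np.percentile(q[:,2],[5,50,95]),cv2.minAreaRect(q[:,:2].astype(np.float32)),cv2.minAreaRect(b[:,:2].astype(np.float32)))
E
python3 plan.py 11 565 20 240 155.5 7 586.5 -199.5 180 155.5
```

```text
78 [124.33604836 135.297703   138.85299468] ((547.8536987304688, 212.38116455078125), (19.409820556640625, 23.66756820678711), 56.90530014038086) ((559.962646484375, 203.1575927734375), (22.150300979614258, 73.0829086303711), 66.57093048095703)
1745 [131.66811577 136.54447433 138.09530645] ((530.8948974609375, 224.18185424804688), (19.876028060913086, 62.32624053955078), 58.93444061279297) ((531.5999755859375, 223.85202026367188), (36.580177307128906, 143.7384796142578), 64.8844223022461)
t 10.35 pos [531.2 224.4 210.4] yaw 148.57 tilt [1.7994e+02 6.0000e-02]
[{"linear": [-12.5, -14.5, -2.5], "delta_rot": [0, 0, -0.6]}, {"linear": [-12.0, -14.5, -2.5], "delta_rot": [0, 0, -0.6]}, {"linear": [-12.0, -14.5, -2.5], "delta_rot": [0, 0, -0.6]}, {"linear": [-12.0, -14.5, -3.0], "delta_rot": [0, 0, -0.6]}, {"linear": [-11.5, -14.5, -2.5], "delta_rot": [0, 0, -0.6]}, {"linear": [-11.5, -15.0, -3.0], "delta_rot": [0, 0, -0.7]}, {"linear": [-11.5, -15.0, -2.5], "delta_rot": [0, 0, -0.6]}, {"linear": [-11.0, -15.0, -3.0], "delta_rot": [0, 0, -0.7]}]
[{"linear": [-11.0, -15.5, -2.5], "delta_rot": [0, 0, -0.6]}, {"linear": [-11.0, -15.5, -3.0], "delta_rot": [0, 0, -0.7]}, {"linear": [-10.5, -15.0, -2.5], "delta_rot": [0, 0, -0.6]}, {"linear": [-16.0, -27.5, 8.5], "delta_rot": [0, 0, -0.0]}, {"linear": [-16.0, -27.0, 8.5], "delta_rot": [0, 0, -0.0]}, {"linear": [-16.0, -27.5, 8.5], "delta_rot": [0, 0, -0.0]}, {"linear": [-15.5, -27.0, 8.5], "delta_rot": [0, 0, -0.0]}, {"linear": [-16.0, -27.5, 8.5], "delta_rot": [0, 0, -0.0]}]
[{"linear": [-15.5, -27.0, 8.5], "delta_rot": [0, 0, -0.0]}, {"linear": [-16.0, -27.5, 9.0], "delta_rot": [0, 0, -0.0]}]
```

The knob has sprung up, with its top at the same height as before and the bar at about 1.31 rad. Now to the rack.

Emit:
jog_arm --commands '[{"linear":[0,0,0],"delta_rot":[0,0,-7]},{"linear":[-12,-20,0],"delta_rot":[0,0,0]},{"linear":[-22,-35,0],"delta_rot":[0,0,0]},{"linear":[-22,-35,0],"delta_rot":[0,0,0]},{"linear":[-22,-35,0],"delta_rot":[0,0,0]},{"linear":[-22,-35,0],"delta_rot":[0,0,0]},{"linear":[-22,-35,0],"delta_rot":[0,0,0]},{"linear":[-22,-35,0],"delta_rot":[0,0,0]}]' --claw 66

```text
time: 11.15
tool_pos: [566.2, -46.6, 208.2]
tcp_rot: [-3.141, -0.002, 2.716]
ft_force: [-0.3, 0.1, -0.0]
finger_gap: 0.774
grip_force: 0.0
```

Emit:
jog_arm --commands '[{"linear":[-22,-35,5],"delta_rot":[0,0,0]},{"linear":[-22,-35,5],"delta_rot":[0,0,0]},{"linear":[-22,-35,5],"delta_rot":[0,0,0]},{"linear":[-16,-28,5],"delta_rot":[0,0,0]},{"linear":[0,0,0],"delta_rot":[0,0,0]},{"linear":[0,0,0],"delta_rot":[0,0,0]},{"linear":[0,0,0],"delta_rot":[0,0,0]}]'

```text
time: 11.85
tool_pos: [586.5, -198.1, 189.1]
tcp_rot: [3.141, -0.001, 2.717]
ft_force: [0.4, 0.1, 0.1]
finger_gap: 0.773
grip_force: 0.0
```

```bash
python3 - <<'E'
from h import *
s,p,d=cap('wrist','w3'); W=cloud('wrist',s,d).reshape(-1,3)
for cx,cy in ((586,-199.5),(544.5,-281)):
  q=W[(np.hypot(W[:,0]-cx,W[:,1]-cy)<85)&(W[:,2]>80)&(W[:,2]<97)]
  a=np.array([.415,.91]); q=q[abs((q[:,:2]-[cx,cy])@a)<30]
  if len(q)>5: print(len(q),np.percentile(q[:,2],[5,50,95]),cv2.minAreaRect(q[:,:2].astype(np.float32)))
E
python3 plan.py 8 586.5 -199.5 46 155.5
```

```text
4544 [81.81517331 88.5466534  91.17359289] ((587.2432250976562, -201.7902374267578), (40.78573226928711, 100.1147232055664), 65.7603530883789)
6738 [81.85986297 88.59686258 91.18855757] ((545.0021362304688, -283.2303161621094), (41.285526275634766, 149.2764892578125), 66.07855224609375)
t 11.9 pos [ 586.7 -197.9  189.5] yaw 155.72 tilt [ 1.7997e+02 -5.0000e-02]
[{"linear": [0.0, 0.0, 18.0], "delta_rot": [0, 0, 0.0]}, {"linear": [0.0, 0.0, 18.0], "delta_rot": [0, 0, 0.0]}, {"linear": [0.0, -0.5, 18.0], "delta_rot": [0, 0, 0.0]}, {"linear": [0.0, 0.0, 18.0], "delta_rot": [0, 0, 0.0]}, {"linear": [0.0, -0.5, 18.0], "delta_rot": [0, 0, 0.1]}, {"linear": [0.0, 0.0, 18.0], "delta_rot": [0, 0, 0.0]}, {"linear": [0.0, -0.5, 17.5], "delta_rot": [0, 0, 0.1]}, {"linear": [-0.5, 0.0, 18.0], "delta_rot": [0, 0, 0.0]}]
```

View pics/w3.png

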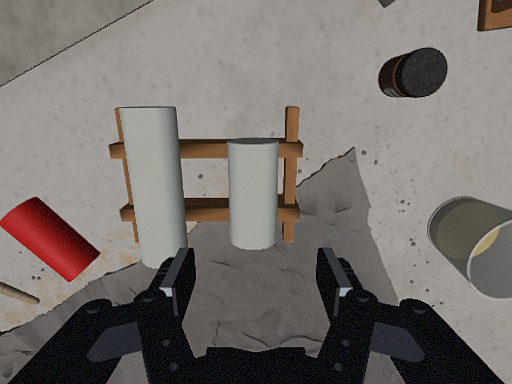

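The short cast is at px (253,193) and the long one at (152,185). The gap between the rack boards at rows 150-210 leaves room for the fingers. Descend.

Emit:
jog_arm --commands '[{"linear":[-1.5,-2.5,20],"delta_rot":[0,0,0]},{"linear":[0,0,20],"delta_rot":[0,0,0]},{"linear":[0,0,20],"delta_rot":[0,0,0]},{"linear":[0,0,20],"delta_rot":[0,0,0]},{"linear":[0,0,20],"delta_rot":[0,0,0]},{"linear":[0,0,20],"delta_rot":[0,0,0]},{"linear":[0,0,15],"delta_rot":[0,0,0]},{"linear":[0,0,8],"delta_rot":[0,0,0]}]'

```text
time: 12.7
tool_pos: [586.8, -201.5, 45.7]
tcp_rot: [3.142, -0.001, 2.717]
ft_force: [0.7, -0.2, 0.1]
finger_gap: 0.774
grip_force: 0.0
```

Emit:
jog_arm --commands '[{"linear":[0,0,0],"delta_rot":[0,0,0]},{"linear":[0,0,0],"delta_rot":[0,0,0]},{"linear":[0,0,0],"delta_rot":[0,0,0]},{"linear":[0,0,0],"delta_rot":[0,0,0]},{"linear":[0,0,0],"delta_rot":[0,0,0]},{"linear":[0,0,0],"delta_rot":[0,0,0]}]' --claw 40 --squeeze 40

```text
time: 13.3
tool_pos: [587.6, -202.1, 47.4]
tcp_rot: [3.141, 0.001, 2.716]
ft_force: [0.4, 4.7, 3.6]
finger_gap: 0.551
grip_force: 42.3
```

Emit:
jog_arm --commands '[{"linear":[0,0,-5],"delta_rot":[0,0,0]},{"linear":[0,0,-10],"delta_rot":[0,0,0]},{"linear":[0,0,-20],"delta_rot":[0,0,0]},{"linear":[0,0,-30],"delta_rot":[0,0,0]},{"linear":[0,0,-40],"delta_rot":[0,0,0]},{"linear":[0,0,-40],"delta_rot":[0,0,0]},{"linear":[0,0,0],"delta_rot":[0,0,0]},{"linear":[0,0,0],"delta_rot":[0,0,0]}]'

```text
time: 14.1
tool_pos: [587.0, -203.3, 192.8]
tcp_rot: [-3.141, 0.002, 2.715]
ft_force: [-0.7, 0.3, -5.5]
finger_gap: 0.546
grip_force: 42.1
```

```bash
python3 plan.py 16 553.8 301 200 73.6
```

```text
t 14.1 pos [ 587.  -203.3  192.8] yaw 155.53 tilt [-1.7995e+02  9.0000e-02]
[{"linear": [15.0, 28.0, -0.5], "delta_rot": [0, 0, 5.1]}, {"linear": [17.5, 26.5, -0.5], "delta_rot": [0, 0, 5.1]}, {"linear": [19.5, 24.5, -0.5], "delta_rot": [0, 0, 5.1]}, {"linear": [21.5, 23.0, -0.5], "delta_rot": [0, 0, 5.1]}, {"linear": [23.5, 21.0, -0.5], "delta_rot": [0, 0, 5.1]}, {"linear": [25.5, 18.5, -0.5], "delta_rot": [0, 0, 5.1]}, {"linear": [27.0, 16.5, -0.5], "delta_rot": [0, 0, 5.1]}, {"linear": [28.5, 14.0, -0.5], "delta_rot": [0, 0, 5.1]}]
[{"linear": [29.5, 11.0, -0.5], "delta_rot": [0, 0, 5.1]}, {"linear": [30.5, 8.5, -0.5], "delta_rot": [0, 0, 5.1]}, {"linear": [31.0, 6.0, -0.5], "delta_rot": [0, 0, 5.2]}, {"linear": [31.5, 3.0, -0.5], "delta_rot": [0, 0, 5.1]}, {"linear": [31.5, 0.5, -0.5], "delta_rot": [0, 0, 5.2]}, {"linear": [31.5, -2.5, 0.0], "delta_rot": [0, 0, 5.1]}, {"linear": [31.0, -5.5, -0.5], "delta_rot": [0, 0, 5.2]}, {"linear": [30.5, -8.5, 0.0], "delta_rot": [0, 0, 5.1]}]
```

Emit:
jog_arm --commands '[{"linear":[15,28,-0.5],"delta_rot":[0,0,5.1]},{"linear":[17.5,26.5,-0.5],"delta_rot":[0,0,5.1]},{"linear":[19.5,24.5,-0.5],"delta_rot":[0,0,5.1]},{"linear":[21.5,23,-0.5],"delta_rot":[0,0,5.1]},{"linear":[23.5,21,-0.5],"delta_rot":[0,0,5.1]},{"linear":[25.5,18.5,-0.5],"delta_rot":[0,0,5.1]},{"linear":[27,16.5,-0.5],"delta_rot":[0,0,5.1]},{"linear":[28.5,14,-0.5],"delta_rot":[0,0,5.1]}]'

```text
time: 14.9
tool_pos: [569.4, 50.1, 194.2]
tcp_rot: [-3.138, -0.001, 1.999]
ft_force: [0.3, -0.1, -3.8]
finger_gap: 0.549
grip_force: 42.1
```

Emit:
jog_arm --commands '[{"linear":[29.5,11,-0.5],"delta_rot":[0,0,5.1]},{"linear":[30.5,8.5,-0.5],"delta_rot":[0,0,5.1]},{"linear":[31,6,-0.5],"delta_rot":[0,0,5.2]},{"linear":[31.5,3,-0.5],"delta_rot":[0,0,5.1]},{"linear":[31.5,0.5,-0.5],"delta_rot":[0,0,5.2]},{"linear":[31.5,-2.5,0],"delta_rot":[0,0,5.1]},{"linear":[31,-5.5,-0.5],"delta_rot":[0,0,5.2]},{"linear":[30.5,-8.5,0],"delta_rot":[0,0,5.1]}]'

```text
time: 15.7
tool_pos: [552.6, 301.8, 196.9]
tcp_rot: [-3.14, 0.003, 1.282]
ft_force: [0.0, 0.1, -4.2]
finger_gap: 0.546
grip_force: 42.1
```

Emit:
jog_arm --commands '[{"linear":[0,0,0],"delta_rot":[0,0,0]},{"linear":[0,0,0],"delta_rot":[0,0,0]},{"linear":[0,0,0],"delta_rot":[0,0,0]}]'

```text
time: 16.0
tool_pos: [553.4, 299.9, 197.6]
tcp_rot: [-3.141, 0.003, 1.286]
ft_force: [0.7, -0.7, -4.0]
finger_gap: 0.552
grip_force: 42.2
```

```bash
python3 plan.py 1 553.8 301 200 73.6
python3 - <<'E'
from h import *
for c in ('wrist','top'):
  s,p,d=cap(c,'p_'+c); W=cloud(c,s,d).reshape(-1,3); z=s['tool_pos'][2]
  q=W[(np.hypot(W[:,0]-554,W[:,1]-301)<75)&(abs(W[:,2]-z-40)<(14 if c=='wrist' else 8))]
  if len(q)>5: print(c,len(q),np.percentile(q[:,2],[5,50,95]),cv2.minAreaRect(q[:,:2].astype(np.float32)))
E
```

```text
t 16.0 pos [553.4 299.9 197.6] yaw 73.66 tilt [-1.7995e+02  1.5000e-01]
[{"linear": [1.0, 0.0, -2.5], "delta_rot": [0, 0, 0.1]}]
wrist 20577 [226.59854253 238.64993653 248.44248623] ((556.739013671875, 302.7432861328125), (94.46333312988281, 96.73915100097656), 31.968658447265625)
top 387 [231.62834066 238.84351154 243.07974633] ((547.2094116210938, 274.6184387207031), (50.407161712646484, 76.69477844238281), 73.3448257446289)
```

View pics/p_wrist.png

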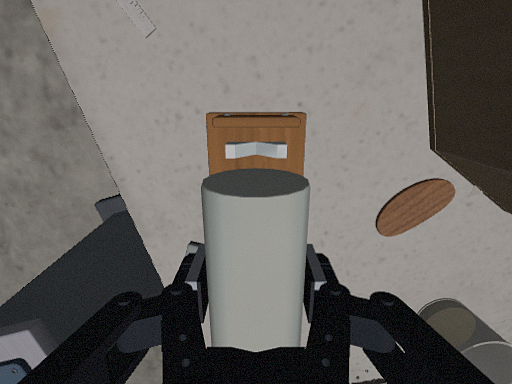

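The wrist view shows the cylinder at px (255,265), in line with the carrier and its far V-block at (255,150). I'll check tilt and axial offset from the depth already captured.

Run:
```python
from h import *
for c in ('wrist','top'):
  s,p,d=cap(c); W=cloud(c,s,d).reshape(-1,3); t=s['tool_pos']
  a=np.array([.2823,.9593]); n=np.array([.9593,-.2823]); r=W[:,:2]-t[:2]; u=r@a; l=r@n; z=W[:,2]-t[2]
  m=(abs(l)<8)&(abs(u)<80)&(z>30)&(z<60); m2=m&(abs(u)>25) 
  print(c,m.sum(),'u',np.percentile(u[m],[.5,99.5]))
  for k in range(-70,75,10):
    mm=m&(abs(u-k)<5)
    if mm.sum()>5: print(k,mm.sum(),np.round(np.median(z[mm]),1),end=' | ')
```

```text
wrist 6441 u [-22.68375518  49.55793258]
-20 521 43.2 | -10 666 43.1 | 0 726 43.2 | 10 784 43.1 | 20 866 43.2 | 30 939 43.2 | 40 1033 43.1 | 50 906 42.0 | top 148 u [-50.50744121  -3.52471502]
-50 25 42.7 | -40 32 43.8 | -30 26 42.9 | -20 28 42.8 | -10 31 43.7 | 0 6 43.7 |
```

Emit:
jog_arm --commands '[{"linear":[1,0,20],"delta_rot":[0,0,0]},{"linear":[0,0,30],"delta_rot":[0,0,0]},{"linear":[0,0,30],"delta_rot":[0,0,0]},{"linear":[0,0,30],"delta_rot":[0,0,0]},{"linear":[0,0,20],"delta_rot":[0,0,0]},{"linear":[0,0,15],"delta_rot":[0,0,0]},{"linear":[0,0,8],"delta_rot":[0,0,0]},{"linear":[0,0,0],"delta_rot":[0,0,0]}]'

```text
time: 17.0
tool_pos: [553.6, 302.2, 45.2]
tcp_rot: [-3.141, 0.001, 1.286]
ft_force: [-0.2, -0.5, -3.0]
finger_gap: 0.55
grip_force: 42.2
```

Emit:
jog_arm --commands '[{"linear":[0,0,2],"delta_rot":[0,0,0]},{"linear":[0,0,2],"delta_rot":[0,0,0]},{"linear":[0,0,0],"delta_rot":[0,0,0]},{"linear":[0,0,0],"delta_rot":[0,0,0]}]'

```text
time: 17.4
tool_pos: [553.9, 302.7, 42.3]
tcp_rot: [3.141, -0.001, 1.286]
ft_force: [0.1, -0.1, -4.2]
finger_gap: 0.549
grip_force: 42.2
```

Emit:
jog_arm --commands '[{"linear":[-1.5,0,2],"delta_rot":[0,0,0]},{"linear":[0,0,2],"delta_rot":[0,0,0]},{"linear":[0,0,1],"delta_rot":[0,0,0]},{"linear":[0,0,1],"delta_rot":[0,0,0]},{"linear":[0,0,0],"delta_rot":[0,0,0]},{"linear":[0,0,0],"delta_rot":[0,0,0]}]'

```text
time: 18.0
tool_pos: [553.3, 301.2, 35.8]
tcp_rot: [-3.142, -0.0, 1.286]
ft_force: [0.5, -0.4, -4.3]
finger_gap: 0.547
grip_force: 42.2
```

Emit:
jog_arm --commands '[{"linear":[0,0,1],"delta_rot":[0,0,0]},{"linear":[0,0,0],"delta_rot":[0,0,0]},{"linear":[0,0,0.5],"delta_rot":[0,0,0]},{"linear":[0,0,0],"delta_rot":[0,0,0]}]'

```text
time: 18.4
tool_pos: [553.3, 301.1, 34.3]
tcp_rot: [-3.142, 0.0, 1.286]
ft_force: [0.7, 0.6, -4.8]
finger_gap: 0.548
grip_force: 42.2
```

Emit:
jog_arm --commands '[{"linear":[0,0,1],"delta_rot":[0,0,0]},{"linear":[0,0,0],"delta_rot":[0,0,0]},{"linear":[0,0,1],"delta_rot":[0,0,0]},{"linear":[0,0,0],"delta_rot":[0,0,0]}]'

```text
time: 18.8
tool_pos: [554.0, 301.2, 33.2]
tcp_rot: [3.14, -0.001, 1.286]
ft_force: [-0.2, -1.8, 4.9]
finger_gap: 0.553
grip_force: 43.2
```

Seated, with the wrist force now upward. Release and rise.

Emit:
jog_arm --commands '[{"linear":[0,0,0],"delta_rot":[0,0,0]},{"linear":[0,0,0],"delta_rot":[0,0,0]},{"linear":[0,0,0],"delta_rot":[0,0,0]},{"linear":[0,0,-10],"delta_rot":[0,0,0]},{"linear":[0,0,-20],"delta_rot":[0,0,0]},{"linear":[0,0,-45],"delta_rot":[0,0,0]},{"linear":[0,0,-50],"delta_rot":[0,0,0]},{"linear":[0,0,-45],"delta_rot":[0,0,0]}]' --claw 66

```text
time: 19.6
tool_pos: [553.1, 301.3, 205.3]
tcp_rot: [3.141, -0.001, 1.286]
ft_force: [0.9, 0.9, -1.2]
finger_gap: 0.771
grip_force: 0.0
```

```bash
python3 plan.py 10 531.1 224.3 200 148.7
python3 - <<'E'
from h import *
for c in ('top','scene'):
  s,p,d=cap(c,'z_'+c); W=cloud(c,s,d).reshape(-1,3)
  a=np.array([.2823,.9593]); n=np.array([.9593,-.2823]); r=W[:,:2]-[531.1,224.4]; u=r@a; l=r@n; z=W[:,2]
  for k in (1,-1):
    m=(abs(l)<30)&(k*u>26)&(k*u<134)&(z>66)&(z<84); q=np.stack([u,l],1)[m]
    if m.sum()>9: print(c,k,m.sum(),cv2.minAreaRect(q.astype(np.float32)),'ztop',np.percentile(z[m],[90,97]))
E
```

```text
t 19.6 pos [553.1 301.3 205.3] yaw 73.71 tilt [ 1.7998e+02 -5.0000e-02]
[{"linear": [-8.0, 0.0, 0.5], "delta_rot": [0, 0, -7.5]}, {"linear": [-8.0, -1.0, 0.5], "delta_rot": [0, 0, -7.5]}, {"linear": [-7.5, -2.0, 0.5], "delta_rot": [0, 0, -7.5]}, {"linear": [-7.5, -3.0, 0.5], "delta_rot": [0, 0, -7.5]}, {"linear": [-7.0, -4.0, 0.5], "delta_rot": [0, 0, -7.5]}, {"linear": [-6.5, -5.0, 0.5], "delta_rot": [0, 0, -7.5]}, {"linear": [-5.5, -5.5, 0.5], "delta_rot": [0, 0, -7.5]}, {"linear": [-5.0, -6.5, 0.5], "delta_rot": [0, 0, -7.5]}]
[{"linear": [-4.0, -7.0, 0.5], "delta_rot": [0, 0, -7.5]}, {"linear": [-3.5, -7.0, 1.0], "delta_rot": [0, 0, -7.5]}]
top 1 542 ((79.93832397460938, -0.653900146484375), (42.850318908691406, 102.2960205078125), 89.48184204101562) ztop [77.92834135 79.56758129]
top -1 524 ((-82.3301773071289, -0.1571674346923828), (97.81703186035156, 41.755531311035156), 0.548214316368103) ztop [78.00979584 79.77411813]
scene 1 774 ((79.9998550415039, -1.2222919464111328), (43.03847885131836, 98.82439422607422), 88.87488555908203) ztop [79.23764199 80.13925408]
scene -1 610 ((-82.33610534667969, -1.02667236328125), (100.9378662109375, 42.42985153198242), 0.7392721176147461) ztop [79.72579571 80.80288127]
```

The short cylinder lies at 80 mm along the carrier, at the same height as the held one. Now back to the knob.

Emit:
jog_arm --commands '[{"linear":[-8,0,0],"delta_rot":[0,0,-7.5]},{"linear":[-8,-1,0],"delta_rot":[0,0,-7.5]},{"linear":[-7.5,-2,0],"delta_rot":[0,0,-7.5]},{"linear":[-7.5,-3,0],"delta_rot":[0,0,-7.5]},{"linear":[-7,-4,0],"delta_rot":[0,0,-7.5]},{"linear":[-6.5,-5,0],"delta_rot":[0,0,-7.5]},{"linear":[-5.5,-5.5,0],"delta_rot":[0,0,-7.5]},{"linear":[-5,-6.5,0],"delta_rot":[0,0,-7.5]}]' --claw 50

```text
time: 20.5
tool_pos: [535.2, 239.2, 202.5]
tcp_rot: [-3.142, 0.0, 2.339]
ft_force: [-0.5, -0.5, 0.5]
finger_gap: 0.587
grip_force: 0.0
```

Emit:
jog_arm --commands '[{"linear":[-4,-7,0],"delta_rot":[0,0,-7.5]},{"linear":[-3.5,-7,0],"delta_rot":[0,0,-7.5]},{"linear":[0,0,0],"delta_rot":[0,0,0]},{"linear":[0,0,0],"delta_rot":[0,0,0]},{"linear":[0,0,0],"delta_rot":[0,0,0]}]'

```text
time: 21.0
tool_pos: [531.5, 224.7, 202.5]
tcp_rot: [3.141, 0.0, 2.592]
ft_force: [0.1, -0.2, 0.1]
finger_gap: 0.587
grip_force: 0.0
```

```bash
python3 plan.py 5 531.1 224.2 110 148.7
python3 - <<'E'
from h import *
s,p,d=cap('wrist'); W=cloud('wrist',s,d).reshape(-1,3)
q=W[(abs(W[:,0]-531)<42)&(abs(W[:,1]-225)<42)&(W[:,2]>122)&(W[:,2]<150)]
print(np.percentile(q[:,2],[5,50,95]),cv2.minAreaRect(q[:,:2].astype(np.float32)))
E
```

```text
t 21.0 pos [531.5 224.7 202.5] yaw 148.54 tilt [179.98   0.  ]
[{"linear": [0.0, 0.0, 18.5], "delta_rot": [0, 0, -0.0]}, {"linear": [0.0, 0.0, 18.5], "delta_rot": [0, 0, -0.0]}, {"linear": [0.0, 0.0, 18.5], "delta_rot": [0, 0, -0.1]}, {"linear": [0.0, -0.5, 18.5], "delta_rot": [0, 0, -0.0]}, {"linear": [0.0, 0.0, 18.5], "delta_rot": [0, 0, -0.1]}]
[131.64984732 136.53879723 138.06671329] ((530.87060546875, 224.21571350097656), (19.994434356689453, 62.65180587768555), 58.22845458984375)
```

Emit:
jog_arm --commands '[{"linear":[0,-0.5,20],"delta_rot":[0,0,0]},{"linear":[0,0,25],"delta_rot":[0,0,0]},{"linear":[0,0,25],"delta_rot":[0,0,0]},{"linear":[0,0,15],"delta_rot":[0,0,0]},{"linear":[0,0,7],"delta_rot":[0,0,0]},{"linear":[0,0,0],"delta_rot":[0,0,0]},{"linear":[0,0,0],"delta_rot":[0,0,0]}]'

```text
time: 21.75
tool_pos: [531.6, 224.3, 111.1]
tcp_rot: [3.141, 0.001, 2.595]
ft_force: [0.7, 0.4, 1.2]
finger_gap: 0.588
grip_force: 0.0
```

Emit:
jog_arm --commands '[{"linear":[0,0,0],"delta_rot":[0,0,0]},{"linear":[0,0,0],"delta_rot":[0,0,0]},{"linear":[0,0,0],"delta_rot":[0,0,0]},{"linear":[0,0,0],"delta_rot":[0,0,0]},{"linear":[0,0,0],"delta_rot":[0,0,0]},{"linear":[0,0,0],"delta_rot":[0,0,0]}]' --claw 10 --squeeze 60

```text
time: 22.35
tool_pos: [531.8, 224.4, 110.8]
tcp_rot: [3.14, 0.001, 2.595]
ft_force: [2.5, 2.4, 4.4]
finger_gap: 0.223
grip_force: 61.9
```

Emit:
jog_arm --commands '[{"linear":[0,0,3],"delta_rot":[0,0,0]},{"linear":[0,0,3],"delta_rot":[0,0,0]},{"linear":[0,0,3],"delta_rot":[0,0,0]},{"linear":[0,0,2],"delta_rot":[0,0,0]},{"linear":[0,0,0.5],"delta_rot":[0,0,0]},{"linear":[0,0,0],"delta_rot":[0,0,0]},{"linear":[0,0,0],"delta_rot":[0,0,0]}]'

```text
time: 23.05
tool_pos: [531.9, 224.4, 99.8]
tcp_rot: [3.14, 0.001, 2.595]
ft_force: [1.6, 2.4, 11.9]
finger_gap: 0.22
grip_force: 63.2
```

Emit:
jog_arm --commands '[{"linear":[0,0,0],"delta_rot":[0,0,3]},{"linear":[0,0,0],"delta_rot":[0,0,5]},{"linear":[0,0,0],"delta_rot":[0,0,6]},{"linear":[0,0,0],"delta_rot":[0,0,6]},{"linear":[0,0,0],"delta_rot":[0,0,6]},{"linear":[0,0,0],"delta_rot":[0,0,6]},{"linear":[0,0,0],"delta_rot":[0,0,6]},{"linear":[0,0,0],"delta_rot":[0,0,6]}]'

```text
time: 23.85
tool_pos: [531.7, 224.3, 99.8]
tcp_rot: [3.14, -0.0, 1.823]
ft_force: [-0.1, 0.8, 12.6]
finger_gap: 0.223
grip_force: 63.1
```

Emit:
jog_arm --commands '[{"linear":[0,0,0],"delta_rot":[0,0,6]},{"linear":[0,0,0],"delta_rot":[0,0,6]},{"linear":[0,0,0],"delta_rot":[0,0,6]},{"linear":[0,0,0],"delta_rot":[0,0,6]},{"linear":[0,0,0],"delta_rot":[0,0,5]},{"linear":[0,0,0],"delta_rot":[0,0,2]},{"linear":[0,0,0],"delta_rot":[0,0,0]},{"linear":[0,0,0],"delta_rot":[0,0,0]}]'

```text
time: 24.65
tool_pos: [531.5, 224.3, 99.8]
tcp_rot: [3.141, -0.001, 1.286]
ft_force: [-0.9, -0.6, 13.4]
finger_gap: 0.221
grip_force: 63.1
```

Emit:
jog_arm --commands '[{"linear":[0,0,-3],"delta_rot":[0,0,0]},{"linear":[0,0,-3],"delta_rot":[0,0,0]},{"linear":[0,0,-3],"delta_rot":[0,0,0]},{"linear":[0,0,-2.5],"delta_rot":[0,0,0]},{"linear":[0,0,0],"delta_rot":[0,0,0]},{"linear":[0,0,0],"delta_rot":[0,0,0]}]'

```text
time: 25.25
tool_pos: [531.5, 224.2, 110.4]
tcp_rot: [3.141, -0.001, 1.286]
ft_force: [1.9, 3.8, 4.4]
finger_gap: 0.223
grip_force: 61.9
```

Emit:
jog_arm --commands '[{"linear":[0,0,0],"delta_rot":[0,0,0]},{"linear":[0,0,0],"delta_rot":[0,0,0]},{"linear":[0,0,0],"delta_rot":[0,0,0]},{"linear":[0,0,0],"delta_rot":[0,0,0]},{"linear":[0,0,-20],"delta_rot":[0,0,0]},{"linear":[0,0,-40],"delta_rot":[0,0,0]},{"linear":[0,0,-40],"delta_rot":[0,0,0]},{"linear":[0,0,0],"delta_rot":[0,0,0]}]' --claw 60

```text
time: 26.05
tool_pos: [533.4, 225.1, 215.3]
tcp_rot: [3.136, -0.005, 1.286]
ft_force: [0.8, -1.0, -0.2]
finger_gap: 0.705
grip_force: 0.0
```

Emit:
jog_arm --commands '[{"linear":[0,0,0],"delta_rot":[0,0,0]},{"linear":[0,0,0],"delta_rot":[0,0,0]},{"linear":[0,0,0],"delta_rot":[0,0,0]}]'

```text
time: 26.35
tool_pos: [530.6, 223.3, 209.0]
tcp_rot: [-3.14, 0.002, 1.286]
ft_force: [-0.3, -0.1, 1.3]
finger_gap: 0.701
grip_force: 0.0
```

Run:
```python
from h import *
s,p,d=cap('wrist','end'); W=cloud('wrist',s,d).reshape(-1,3)
q=W[(abs(W[:,0]-531)<42)&(abs(W[:,1]-225)<42)&(W[:,2]>122)&(W[:,2]<150)]
print(np.percentile(q[:,2],[5,50,95]),cv2.minAreaRect(q[:,:2].astype(np.float32)))
s,p,d=cap('scene'); W=cloud('scene',s,d).reshape(-1,3)
a=np.array([.2823,.9593]); n=np.array([.9593,-.2823]); r=W[:,:2]-[531.1,224.4]; u=r@a; l=r@n; z=W[:,2]
for k in (1,-1):
    m=(abs(l)<30)&(k*u>26)&(k*u<134)&(z>66)&(z<81); q=np.stack([u,l],1)[m]
    if m.sum()>9: print(k,m.sum(),cv2.minAreaRect(q.astype(np.float32)))
```

```text
[131.70656337 136.59197094 138.14918788] ((531.8731079101562, 224.20046997070312), (62.574012756347656, 19.998619079589844), 73.58343505859375)
1 663 ((80.15406799316406, -1.103006362915039), (41.69157791137695, 98.75238037109375), 89.04167175292969)
-1 471 ((-82.203857421875, -2.141448974609375), (43.12627029418945, 100.72831726074219), 87.2203598022461)
```

View pics/end.png

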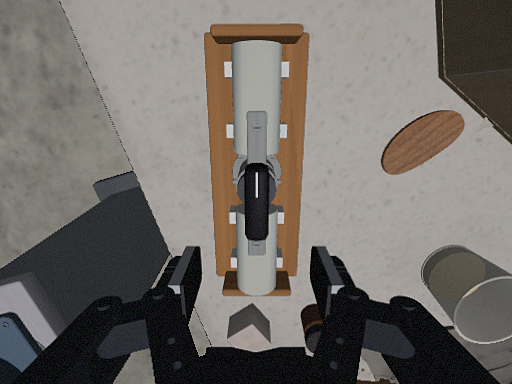

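Both cylinders lie in the carrier under the bar, the short one at px (257,97) and the held one at (257,260). The knob at (257,200) is up and at 0 rad. Handing in.

```bash
python3 -c "
from station import arm
print(arm.finish_job())"
```

```text
the job is handed in; nothing more can be done
None
```

The job is handed in at about 26 s of the 72 s allowed: the last pictures show the short cylinder in the free bay, the bar back over both cylinders and the knob up; the final positions of the long cylinder, pot, cube and cup were not re-measured, and no verdict came back.

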